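# Draw a hardness stylus along the seam of a sloping rock sample

## Robot

A 6-joint arm with a two-finger parallel gripper is mounted at the origin on a cart in front of the work surface, level with it; the furniture and walls round the work are solid. World frame = base frame: x ahead of the robot, y to its left, z up, the work surface at z = 0. Lengths are in m, angles in rad, forces in N, time in s.
With the tool pointing down it reaches from about 0.35 to 0.775 m from the base axis. Payload 7.3 kg.
Tool frame: the origin (TCP) lies at the very end of the fingers, on their centre line; the grasp point (between the pads) lies 19 mm behind it; z points along the fingers, y is the line along which they close (so a half turn about z gives the same grasp; the last joint's range is limited). The gripper opens to 92 mm and grips with 3 to 60 N. Pads are 19 mm wide; open, the fingers measure 130 mm over their backs; the gripper's body (75 mm by 190 mm) begins 47 mm behind the grasp point.
Start: joints at [1.022, 0.342, 1.524, -0, 1.275, -0.146], TCP at [0.206, 0.483, 0.227] pointing down, gripper open.
Joint ranges: [-2.53, 2.53], [-0.77, 2.02], [0.04, 2.7], [-1, 4.14], [0.28, 2.66], [-3.11, 3.11]. Speed limits (rad/s): [2.57, 2.57, 3.14, 3.14, 3.14, 3.14].

## Interface

Orientations are given as [roll, pitch, yaw] about the fixed x, y, z axes, in that order (R = Rz(yaw) Ry(pitch) Rx(roll)).
In Python, from cell import robot gives the robot as it stands. The module is installed in compiled form; this text tells all that it offers.
- The arm moves only by the tool arm_command, never from a script. Its argument "moves" is a list of rows, each a list of 3 entries, a list of its own where there are three numbers: the shift along the tool's x, y, z in m, then the turn, a rotation vector about the tool's x, y, z in rad, then the finger opening in m, from 0 to 0.0918. In form: [[[dx, dy, dz], [ax, ay, az], claw], ...]. A call has exactly 5 rows; each row is the pose to reach, as a shift and turn from the pose commanded when the call began, along the tool's axes at that moment; what a row does not reach only later rows make up. A row lasts 1/10 s, in which the tool goes at most 50 mm and 8.59 degrees, less where a joint would pass 70% of its speed; a pose out of reach is approached as far as the arm can. A call with a gripper value outside its range is refused whole. The fingers move at their own pace and stop on an object; "squeeze" is the grip in N (left out, the last holds). Time passes only in rows, so rows that repeat a pose let the fingers close, or fill a call up. It gives the time, the measured TCP pose, the force, the opening and the grip force at its end, in the units of the state.
- robot.observe(): the state, without advancing time (a new reading comes with each control period).
- robot.read_camera(name): name is "scene" or "top"; returns the picture (420x560x3 uint8, red, green, blue); there is no depth.
- robot.camera_model(name): a dict with "fx", "fy", "cx", "cy" (pixels), "R" (3x3) and "t" (3): a world point X has camera coordinates R X + t. Camera axes: x right, y down, z forward; pixel columns grow to the right and rows downward; lengths in m; the calibration is good to about 2 mm. A picture is of the moment at which its call begins. camera_model takes no time and is no camera call.
- robot.hand_in(): hands the job in; it is judged then, once.
The state is a dict: "time": time; "qpos": joint angles; "qvel": joint speeds; "joint_efforts": joint torques, N m; "tool_pos": TCP position; "tool_rot": TCP orientation; "contact_force": force on the tool from outside, world axes, zero at the start; "torque": the same for the moment, N m; "opening": finger opening in m; "grip_force": force on a finger pad.
Only numpy, scipy, OpenCV 4.12 (cv2) and the standard library are available. Lean on these libraries where they do the work, as an engineer would, in place of code of your own. Each camera call takes 0.05 s, during which the arm holds its last target. There are 200 camera calls.

## Task

Take the orange-gripped scratch stylus out of its rest on the sloping sample stand and, holding it square to the slab with its spring nib lightly pressed in, draw it slowly (about 2 cm a second) in one unbroken stroke along the bent orange seam between the dark and the pale rock, from the green dot to the red dot, without scratching beside the seam. Then lift it off and put it back in its rest as you found it, leaving the bottle and the rocks round the stand where they are.

Things in the scene. Friction and masses are not known exactly. Their poses are not given: they have to be found in the camera images.
- stand: Fixed grey stand, footprint 190 x 230 mm; origin on the table under its middle, x away from its low edge, y left, z up. Its 200 x 230 mm board slopes 30 degrees, low edge on the -x side (towards the robot); the high edge is about 125 mm above the table. Two aluminium clamps beside the slab (plate y = +-100 mm) rise 1 mm above the slab's top.
- plate: Flat slab on the board, low half dark rock, high half pale rock. Axes: x up the slope, y left (level), z square out of the slab (30 degrees from vertical, leaning to the stand's -x). Origin in the plane of the slab's top, over the board's middle, 78 mm above the table; the slab covers x -5 to +95, y -93 to +93 mm. The board's face is at z = -6 mm.
- seam_1: First half of the seam, a straight orange line 2.5 mm wide and 71.6 mm long on the slab's top. Origin at the green dot, x along the line to the bend, z square out of the slab. The seam is only a painted line: the surface is flat and does not guide the nib.
- seam_2: Second half of the seam, straight, 68.0 mm long. Origin at the bend, x along the line to the red dot, z square out of the slab.
- seam_start (a point): Centre of the green dot (10 mm across), start of the seam, on the slab's top; at x 22, y 65 mm in the plate's frame.
- seam_quarter (a point): Point of the seam midway between green dot and bend.
- seam_bend (a point): The bend of the seam, at x 52, y 0 mm in the plate's frame.
- seam_three_quarter (a point): Point of the seam midway between bend and red dot.
- seam_end (a point): Centre of the red dot (10 mm across), end of the seam; at x 32, y -65 mm in the plate's frame.
- stylus: Loose stylus, about 0.2 kg: flat paddle 16 mm thick (x), 100 mm wide (y), 76 mm high (z); low 26 mm steel, upper 50 mm orange ribbed grip. Origin at the centre of its underside, z to the grip's top. In its rest its axes are parallel to the plate's (30 degrees from vertical). Grip it across the 16 mm, 50 to 60 mm above the underside, with the fingers pointing square to the slab.
- nib_tip (a point): The end of the stylus's brass nib (8 mm thick, round end), on the stylus's z axis, 14 mm below its underside when free.
- nib (a joint): How far the spring nib is pushed into the stylus, m: 0 free, 0.008 fully in. The spring gives about 0.6 N at the first touch and 3 N fully in; 0.004 is a good pressure.
- rest (a point): Where the stylus's origin lies in its rest: x -52, y 0, z 14 mm in the plate's frame. Fixed rest: two aluminium sills (tops at plate z 14 mm; x -60 to -30, |y| 19 to 53 mm) carry the underside, the nib hangs free between them; downhill a backrest (x -66 to -60, |y| up to 55, top at z 34 mm), on which the stylus leans by its weight. Open above and uphill.
- bottle_red: Bystander: white bottle with a red cap, 28 x 28 x 71 mm, left of the stand; origin at the centre of its underside.
- limestone: Bystander: pale coarse rock, 74 x 108 x 66 mm, right of the stand; origin at the centre of its underside.
- marble: Bystander: light grey rock, 45 x 58 x 42 mm, right of the stand, nearer the robot; origin at the centre of its underside.
Mind the look-alikes: they are no part of the job. Of the things like the stylus, leave any that is purple or turquoise; of the rest the smaller one is meant.

How it is judged:
By the outcome, as a careful person would: the job done as asked, in the order asked, and still so for the second after the job is handed in, with the robot touching nothing.
It also fails if it takes over 64 s, if anything falls off the work surface, if the arm or the gripper's body presses on something with over 40 N, if the wrist force passes 120 N, or if a joint passes its speed limit or range.

## Working session

There is one attempt and no reset: what is moved stays moved. The work goes in short steps, Python scripts to look and compute and a tool call to move; the robot and the scene stay as the last step left them, time stands still between calls to the robot, and variables do not carry over. Pictures are saved under pics/ and viewed, at most 10 in all, crops included, and the job is handed in when it is done.

Besides the shell and the picture viewer there is one more tool, called after "Emit:" as a command line: name --argument value ..., lists and objects as JSON in quotes. arm_command: Moves the arm, as the interface text tells. Its arguments: {"type":"object","properties":{"moves":{"type":"array"},"squeeze":{"type":"number"}},"required":["moves"]}

```bash
mkdir -p pics; python3 - <<'E'
from cell import robot
import cv2
s=robot.observe(); print({k:s[k] for k in ('time','tool_pos','tool_rot','opening','contact_force')})
for n in('scene','top'):
    im=robot.read_camera(n); cv2.imwrite(f'pics/{n}0.png',im[:,:,::-1]); m=robot.camera_model(n); print(n,m)
E
```

```text
{'time': 0.0, 'tool_pos': array([0.20557666, 0.48265002, 0.22605638]), 'tool_rot': array([-3.14010824e+00, -2.20248470e-04,  2.73875709e+00]), 'opening': 0.09178740204868295, 'contact_force': array([-0.54057965, -0.8545654 , -0.55284464])}
scene {'fx': 451.64804834725794, 'fy': 451.64804834725794, 'cx': 280.4556646940401, 'cy': 208.15798008538235, 'R': array([[-0.61413308, -0.78904686, -0.01567187],
       [-0.60283351,  0.48183009, -0.63594931],
       [ 0.50934498, -0.38110998, -0.77157169]]), 't': array([0.3865143 , 0.4291869 , 0.72413664])}
top {'fx': 380.8277960855306, 'fy': 380.8277960855306, 'cx': 281.654754046993, 'cy': 204.55065366810217, 'R': array([[ 0.0114079 , -0.99979726,  0.01659215],
       [-0.98630755, -0.013981  , -0.1643227 ],
       [ 0.16452136, -0.01449039, -0.98626708]]), 't': array([0.00716725, 0.61972854, 1.02919843])}
```

View pics/scene0.png

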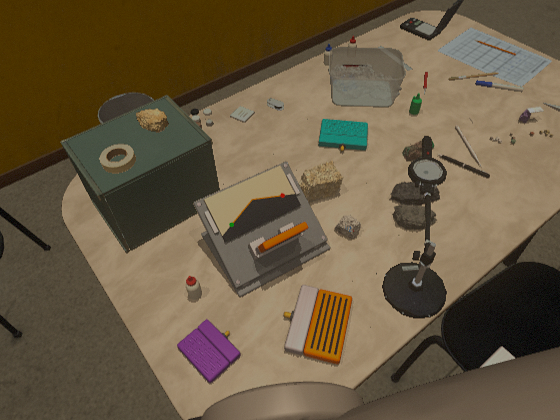

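View pics/top0.png

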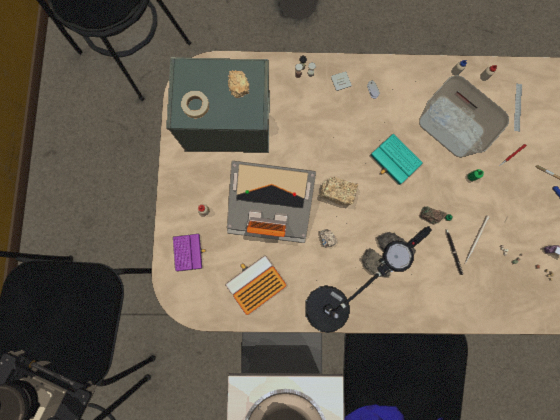

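Candidates for the stylus:
- Orange paddle in the rest: scene (285,236), top (267,227).
- Bigger orange one on the table: scene (325,325), top (257,287).
- Purple: top (187,252).
- Turquoise: top (397,158).

I choose the small orange one in the rest and will check it in a crop.

```bash
cat > h.py <<'E'
import numpy as np,cv2
from cell import robot
def ray(n,uv):
    m=robot.camera_model(n);R=np.array(m['R']);t=np.array(m['t'])
    d=R.T@np.array([(uv[0]-m['cx'])/m['fx'],(uv[1]-m['cy'])/m['fy'],1]);return -R.T@t,d/np.linalg.norm(d)
def at_z(n,uv,z):
    c,d=ray(n,uv);return c+d*(z-c[2])/d[2]
def tri(a,b):
    A=np.zeros((3,3));v=np.zeros(3);L=[]
    for n,uv in(('scene',a),('top',b)):
        c,d=ray(n,uv);P=np.eye(3)-np.outer(d,d);A+=P;v+=P@c;L.append((c,P))
    x=np.linalg.solve(A,v);return x,[np.linalg.norm(P@(x-c))*1e3 for c,P in L]
def proj(n,X):
    m=robot.camera_model(n);p=np.array(m['R'])@X+m['t'];return np.array([m['fx']*p[0]/p[2]+m['cx'],m['fy']*p[1]/p[2]+m['cy']])
def blob(im,lo,hi,box):
    x0,y0,x1,y1=box;h=cv2.cvtColor(im[y0:y1,x0:x1],cv2.COLOR_RGB2HSV);m=cv2.inRange(h,lo,hi)
    n,l,s,c=cv2.connectedComponentsWithStats(m)
    i=1+np.argmax(s[1:,4]);return c[i]+[x0,y0],s[i,4],(l==i)
E
cat > see.py <<'E'
from h import *
import sys
np.set_printoptions(precision=4,suppress=True)
ims={n:cv2.imread(f'pics/{n}0.png')[:,:,::-1].copy() for n in('scene','top')}
box={'scene':(195,160,332,290),'top':(222,155,320,245)}
g={};r={}
for n in ims:
    g[n],ga,_=blob(ims[n],(50,120,40),(75,255,255),box[n]); 
    h=cv2.cvtColor(ims[n],cv2.COLOR_RGB2HSV);
    m=cv2.inRange(h,(0,170,110),(4,255,255))|cv2.inRange(h,(175,170,110),(180,255,255));x0,y0,x1,y1=box[n]
    k,l,s,c=cv2.connectedComponentsWithStats(m[y0:y1,x0:x1]);print(n,'green',g[n],ga,'red',[(c[i]+[x0,y0],s[i,4]) for i in range(1,k)])
    x0,y0,x1,y1=box[n];cv2.imwrite(f'pics/{n}crop.png',cv2.resize(ims[n][y0:y1,x0:x1,::-1],None,fx=4,fy=4,interpolation=cv2.INTER_CUBIC))
print('G tri',tri(g['scene'],g['top']),at_z('scene',g['scene'],.089),at_z('top',g['top'],.089))
a=cv2.imread('pics/scenecrop.png');b=cv2.imread('pics/topcrop.png')
H=max(a.shape[0],b.shape[0]);f=lambda q:cv2.copyMakeBorder(q,0,H-q.shape[0],0,0,cv2.BORDER_CONSTANT)
c=np.hstack([f(a),f(b)]);cv2.imwrite('pics/crop.png',cv2.resize(c,(800,int(c.shape[0]*800/c.shape[1]))));print(c.shape)
E
python3 see.py
```

```text
scene green [231.25   224.5625] 16 red [(array([282.3846, 195.3846]), np.int32(13)), (array([195., 280.]), np.int32(1))]
top green [246.8889 191.6667] 9 red [(array([294., 194.]), np.int32(9))]
G tri (array([0.648 , 0.1122, 0.0916]), [np.float64(1.0789137210620252), np.float64(1.0789137210618418)]) [0.6507 0.112  0.089 ] [0.6478 0.1116 0.089 ]
(520, 940, 3)
```

View pics/scenecrop.png

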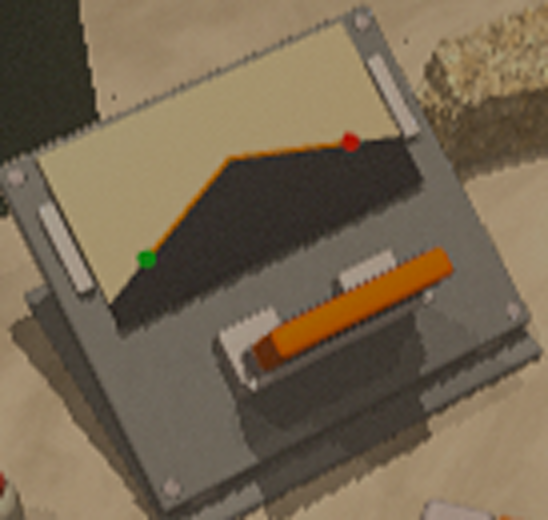

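View pics/topcrop.png

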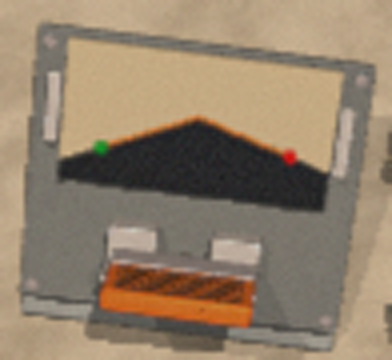

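The crops show the small orange-gripped stylus in its rest (scene about (283,237), top (266,228)). The green dot is at scene (231,224) / top (247,192), and the red dot at scene (282,195) / top (294,194). This is the right stylus. Next I solve the plate pose from known points.

```bash
cat > fit.py <<'E'
from h import *
from scipy.optimize import least_squares
from scipy.spatial.transform import Rotation as Ro
np.set_printoptions(precision=4,suppress=True)
ims={n:cv2.imread(f'pics/{n}0.png')[:,:,::-1].astype(float) for n in('scene','top')}
def soft(n,uv,f,r=6):
    u,v=map(int,np.round(uv));p=ims[n][v-r:v+r+1,u-r:u+r+1];w=np.clip(f(p),0,None);w[w<.25*w.max()]=0
    Y,X=np.mgrid[v-r:v+r+1,u-r:u+r+1];return np.array([(w*X).sum(),(w*Y).sum()])/w.sum()
gr=lambda p:p[...,1]-np.maximum(p[...,0],p[...,2]); rd=lambda p:p[...,0]-2.2*p[...,1]-.3*p[...,2]
off={'scene':(195,160),'top':(222,155)}
C={'scene':[(40,157),(345,22),(118,330),(422,183),(230,158)],'top':[(67,38),(343,72),(58,180),(322,210),(198,120)]}
P=np.array([[95,93,0],[95,-93,0],[-5,93,0],[-5,-93,0],[52,0,0],[22,65,0],[32,-65,0]])/1e3
obs={}
for n in C:
    o=[(np.array(c)+.5)/4-.5+off[n] for c in C[n]]
    o+=[soft(n,(231,224) if n=='scene' else (247,192),gr),soft(n,(282,195) if n=='scene' else (294,194),rd)]
    obs[n]=np.array(o)
def T(q,X): 
    return Ro.from_euler('ZY',[q[2],-np.pi/6]).apply(X)+[q[0],q[1],.078 if len(q)<4 else q[3]]
def res(q,ns): return np.concatenate([(np.array([proj(n,x) for x in T(q,P)])-obs[n]).ravel() for n in ns])
for ns,q0 in((['scene'],3),(['top'],3),(['scene','top'],3),(['scene','top'],4)):
    s=least_squares(res,[.63,.05,-.1,.078][:q0],args=(ns,),loss='soft_l1',f_scale=.5);print(ns,s.x);print(res(s.x,ns).reshape(-1,2).round(2).tolist())
    if q0==4: break
    np.save('plate.npy',s.x)
E
python3 fit.py
```

```text
['scene'] [ 0.6245  0.0496 -0.1233]
[[-0.88, -0.16], [-0.6, 0.24], [0.71, -0.57], [0.71, -0.01], [-0.06, 0.1], [-0.09, -0.04], [0.15, 0.37]]
['top'] [ 0.6224  0.0498 -0.1073]
[[-0.01, 0.46], [-0.11, 0.24], [-0.32, -0.17], [0.29, 0.35], [0.06, -0.67], [-0.06, 0.02], [0.14, -0.39]]
['scene', 'top'] [ 0.6236  0.0498 -0.1157]
[[-0.87, 0.47], [-0.83, 0.42], [1.04, -0.01], [0.74, 0.06], [-0.02, 0.46], [0.12, 0.46], [0.14, 0.55], [0.32, -0.22], [0.13, 0.12], [-0.26, -0.87], [0.26, 0.2], [0.22, -1.09], [0.05, -0.6], [0.22, -0.62]]
['scene', 'top'] [ 0.6222  0.0503 -0.1158  0.0808]
[[-0.93, 0.13], [-0.65, -0.0], [1.04, -0.21], [0.98, -0.23], [0.07, 0.13], [0.14, 0.2], [0.32, 0.21], [0.0, 0.01], [0.01, 0.38], [-0.58, -0.55], [0.13, 0.55], [-0.0, -0.8], [-0.24, -0.3], [0.07, -0.31]]
```

```bash
cat >> h.py <<'E'
from scipy.spatial.transform import Rotation as Ro
np.set_printoptions(precision=4,suppress=True)
PL=[.6233,.0498,-.115]
def frame():
    R=Ro.from_euler('ZY',[PL[2],-np.pi/6]);return R,np.array([PL[0],PL[1],.078])
def goal(p,s=1):
    R,o=frame();M=R.as_matrix();y=s*M[:,0];z=-M[:,2]
    return o+R.apply(np.array(p)/1e3),Ro.from_matrix(np.c_[np.cross(y,z),y,z])
def meas():
    s=robot.observe();return np.array(s['tool_pos']),Ro.from_euler('xyz',s['tool_rot']),s
def plan(p,n=1,s=1):
    x,r,_=meas();g,q=goal(p,s);rv=(r.inv()*q).as_rotvec()
    for k in range(n):
        rk=r*Ro.from_rotvec(rv*k/n);print('shift mm',rk.inv().apply((g-x)/n)*1e3,'turn',rv/n)
def inplate():
    x,r,s=meas();R,o=frame();d=goal([0,0,0])[1].inv()*r
    print('t',s['time'],'plate mm',R.inv().apply(x-o)*1e3,'roterr',d.as_rotvec(),'op',s['opening'],'grip',s['grip_force'],'F',R.inv().apply(s['contact_force']),'q',s['qpos'])
E
python3 -c "
from h import *
plan([-51.5,0,150],3,1);plan([-51.5,0,150],3,-1);print(goal([-51.5,0,150])[0])
for n,p,z in(('top',(203,209),.07),): print(at_z(n,p,z))"
```

```text
shift mm [-146.4307  -89.4637   14.7466] turn [-0.1501 -0.1116  0.4174]
shift mm [-168.6548  -25.4881   23.8553] turn [-0.1501 -0.1116  0.4174]
shift mm [-161.8328   39.5468   43.6964] turn [-0.1501 -0.1116  0.4174]
shift mm [-146.4307  -89.4637   14.7466] turn [ 0.1205 -0.1622 -0.6033]
shift mm [ -65.8363 -151.8602   47.6155] turn [ 0.1205 -0.1622 -0.6033]
shift mm [  39.1221 -152.9366   68.8697] turn [ 0.1205 -0.1622 -0.6033]
[0.5045 0.0635 0.1822]
[0.6009 0.2333 0.07  ]
```

Emit:
arm_command --moves '[[[-0.03, -0.018, 0.003], [-0.03, -0.022, 0.083], 0.0918], [[-0.06, -0.036, 0.006], [-0.06, -0.045, 0.167], 0.0918], [[-0.09, -0.054, 0.009], [-0.09, -0.067, 0.25], 0.0918], [[-0.12, -0.072, 0.012], [-0.12, -0.09, 0.334], 0.0918], [[-0.146, -0.089, 0.015], [-0.15, -0.112, 0.417], 0.0918]]' --squeeze 20

```text
time: 0.6
tool_pos: [0.3058, 0.3424, 0.2114]
tool_rot: [2.971, 0.078, 2.31]
contact_force: [1.0, -0.3, 0.4]
opening: 0.092
grip_force: 0.0
```

Emit:
arm_command --moves '[[[-0.034, -0.005, 0.005], [-0.03, -0.022, 0.083], 0.0918], [[-0.068, -0.01, 0.01], [-0.06, -0.045, 0.167], 0.0918], [[-0.102, -0.015, 0.015], [-0.09, -0.067, 0.25], 0.0918], [[-0.136, -0.02, 0.02], [-0.12, -0.09, 0.334], 0.0918], [[-0.169, -0.025, 0.024], [-0.15, -0.112, 0.417], 0.0918]]'

```text
time: 1.1
tool_pos: [0.4059, 0.2029, 0.1967]
tool_rot: [2.785, 0.077, 1.878]
contact_force: [0.9, 0.0, -0.3]
opening: 0.0917
grip_force: 0.0
```

```bash
python3 -c "
from h import *
inplate();plan([-51.5,0,150],1)"
```

```text
t 1.1 plate mm [-142.9048  127.1887  219.6101] roterr [ 0.1482  0.111  -0.4144] op 0.09170122016146463 grip 0.0 F [ 0.6479  0.1349 -0.7325] q [ 0.3583  0.0768  2.0295 -0.1426  0.6867  0.1318]
shift mm [-161.0976   39.1545   43.4954] turn [-0.1482 -0.111   0.4144]
```

Emit:
arm_command --moves '[[[-0.032, 0.008, 0.008], [-0.03, -0.022, 0.083], 0.07], [[-0.064, 0.016, 0.017], [-0.06, -0.044, 0.166], 0.06], [[-0.097, 0.024, 0.026], [-0.089, -0.067, 0.249], 0.06], [[-0.129, 0.031, 0.035], [-0.119, -0.089, 0.332], 0.06], [[-0.161, 0.039, 0.043], [-0.148, -0.111, 0.414], 0.06]]'

```text
time: 1.6
tool_pos: [0.5044, 0.0639, 0.1823]
tool_rot: [2.619, 0.0, 1.456]
contact_force: [0.0, 0.7, 0.1]
opening: 0.0612
grip_force: 0.0
```

Emit:
arm_command --moves '[[[0, 0, 0], [0, 0, 0], 0.05], [[0, 0, 0], [0, 0, 0], 0.05], [[0, 0, 0], [0, 0, 0], 0.05], [[0, 0, 0], [0, 0, 0], 0.05], [[0, 0, 0], [0, 0, 0], 0.05]]'

```text
time: 2.1
tool_pos: [0.504, 0.0659, 0.183]
tool_rot: [2.619, 0.001, 1.461]
contact_force: [0.8, 0.1, -0.2]
opening: 0.0503
grip_force: 0.0
```

```bash
python3 -c "
from h import *
inplate();plan([-51.5,0,150],1)
a=[robot.read_camera(n)[:,:,::-1] for n in('scene','top')]
cv2.imwrite('pics/scene1.png',a[0]);cv2.imwrite('pics/top1.png',a[1])
f=lambda q,x,y:cv2.resize(q[y:y+140,x:x+130],None,fx=3,fy=3,interpolation=cv2.INTER_CUBIC)
cv2.imwrite('pics/c1.png',np.hstack([f(a[0],200,150),f(a[1],205,140)]))"
```

```text
t 2.1 plate mm [-51.7058   2.3513 151.138 ] roterr [ 0.0008  0.0018 -0.005 ] op 0.05025658096192024 grip 0.0 F [ 0.6152  0.2173 -0.5483] q [ 0.0207  0.1434  2.072  -0.1649  0.4121  0.2641]
shift mm [-2.3544  0.1949  1.1335] turn [-0.0008 -0.0018  0.005 ]
```

View pics/c1.png

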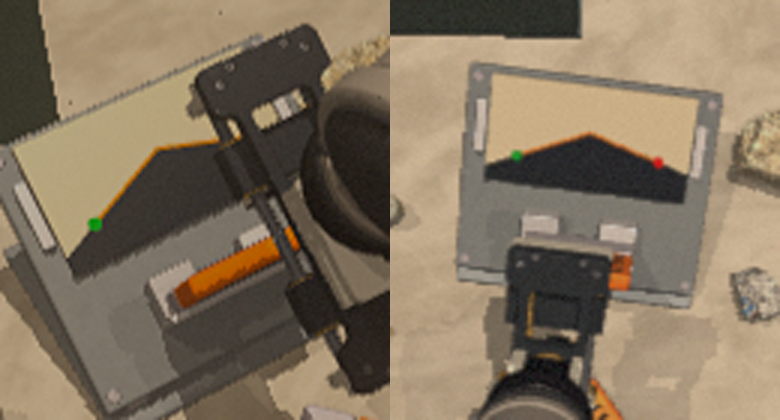

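Both crops show the gripper square to the slope and straddling the line of the orange stylus (about (240,272) left, (620,270) right). It is still about 2 mm off in y. I correct that and descend.

Emit:
arm_command --moves '[[[-0.0024, 0.0005, 0.02], [-0.001, -0.002, 0.005], 0.05], [[-0.0024, 0.0005, 0.04], [-0.001, -0.002, 0.005], 0.05], [[-0.0024, 0.0005, 0.06], [-0.001, -0.002, 0.005], 0.05], [[-0.0024, 0.0005, 0.08], [-0.001, -0.002, 0.005], 0.05], [[-0.0024, 0.0005, 0.098], [-0.001, -0.002, 0.005], 0.05]]'

```text
time: 2.7
tool_pos: [0.5586, 0.0608, 0.1124]
tool_rot: [2.642, 0.008, 1.45]
contact_force: [-0.0, 0.5, 0.1]
opening: 0.0501
grip_force: 0.0
```

Emit:
arm_command --moves '[[[0, 0, 0], [0, 0, 0], 0.04], [[0, 0, 0], [0, 0, 0], 0.04], [[0, 0, 0], [0, 0, 0], 0.04], [[0, 0, 0], [0, 0, 0], 0.04], [[0, 0, 0], [0, 0, 0], 0.04]]'

```text
time: 3.2
tool_pos: [0.5579, 0.0607, 0.1135]
tool_rot: [2.641, 0.007, 1.45]
contact_force: [-0.3, -0.2, 0.2]
opening: 0.0403
grip_force: 0.3
```

```bash
python3 -c "
from h import *
inplate();plan([-51.5,0,50],1)"
```

```text
t 3.2 plate mm [-39.5746   3.2819  63.8468] roterr [ 0.0233 -0.0092  0.0012] op 0.04027329688979117 grip 0.2701990585774183 F [-0.1159 -0.2539  0.3223] q [ 0.0115  0.3562  2.0147 -0.2519  0.2832  0.3548]
shift mm [ -3.1672 -11.5956  14.1503] turn [-0.0233  0.0092 -0.0012]
```

```bash
cat > kin.py <<'E'
from h import *
from scipy.optimize import least_squares
E=lambda a,t:Ro.from_euler(a,t)
S=[([1.022,.342,1.524,0,1.275,-.146],[.2056,.4827,.2261],[-3.1401,-.0002,2.7388]),
([.3583,.0768,2.0295,-.1426,.6867,.1318],[.4059,.2029,.1967],[2.785,.077,1.878]),
([.0207,.1434,2.072,-.1649,.4121,.2641],[.504,.0659,.183],[2.619,.001,1.461]),
([.0115,.3562,2.0147,-.2519,.2832,.3548],[.5579,.0607,.1135],[2.641,.007,1.45])]
def rot(q): return E('z',q[0])*E('y',q[1]+q[2])*E('z',q[3])*E('y',q[4])*E('z',q[5]+S0)
S0=np.pi/2
def fk(q,k):
    p=np.array([0,k[6],k[5]]);p=E('y',q[4]).apply(p)+[0,k[7],0];p=E('z',q[3]).apply(p)
    p=E('y',q[2]).apply(p+[k[3],0,k[4]]);p=E('y',q[1]).apply(p+[0,0,k[2]]);return E('z',q[0]).apply(p+[k[0],0,k[1]])
def fit():
    f=lambda k:np.r_[np.concatenate([fk(q,k)-x for q,x,_ in S]),1e-3*(k-k0)]
    k0=np.array([0,.3,.3,0,.3,.25,.05,0]);return least_squares(f,k0).x
if __name__=='__main__':
    for S0 in(np.pi/2,-np.pi/2):
        print(S0,[np.round((rot(q).inv()*E('xyz',e)).as_rotvec(),3).tolist() for q,_,e in S])
    k=fit();print(k);print([(fk(q,k)-x)*1e3 for q,x,_ in S])
    print(robot.observe()['qpos'])
E
python3 kin.py
```

```text
1.5707963267948966 [[0.002, 0.0, -0.0], [-0.0, 0.0, -0.0], [0.0, -0.0, -0.0], [-0.0, 0.0, 0.0]]
-1.5707963267948966 [[-0.0, 0.003, 3.142], [-0.0, -0.0, 3.142], [0.0, 0.0, 3.142], [0.0, 0.0, -3.141]]
[0.0419 0.1817 0.5007 0.0268 0.3313 0.3044 0.0633 0.0133]
[array([-0.1767,  0.1994,  0.882 ]), array([-0.5915,  0.6052, -1.638 ]), array([-0.0112,  0.1437, -0.0032]), array([ 0.2862, -1.2449,  0.7593])]
[ 0.0115  0.3562  2.0147 -0.2519  0.2832  0.3548]
```

```bash
cat > ik.py <<'E'
from kin import *
k=fit();lo=np.array([-2.53,-.77,.04,-1,.28,-3.11]);hi=np.array([2.53,2.02,2.7,4.14,2.66,3.11])
def ik(p,th,q0=(.0,.3,2.0,-.3,.5,.4)):
    # th: tilt about tool y through grasp point (19 mm behind TCP)
    g,r=goal(p);g=g-r.apply([0,0,.019]);r=r*E('y',th);g=g+r.apply([0,0,.019])
    f=lambda q:np.r_[(fk(q,k)-g)*10,(rot(q).inv()*r).as_rotvec()*3]
    best=None
    for q4 in(-.8,-.3,.5,1.5,2.8):
        q=np.array(q0,float);q[3]=q4
        s=least_squares(f,np.clip(q,lo+.001,hi-.001),bounds=(lo,hi))
        if best is None or s.cost<best.cost-1e-9:best=s
    return best
if __name__=='__main__':
    for th in(-.4,-.3,-.2,-.1,0,.1,.2,.3,.4):
        print(th,end=' ')
        for p in([-52,0,50],[-52,0,90],[22,65,46],[52,0,46],[32,-65,46]):
            s=ik(p,th);print('%.1e q4 %.2f q5 %.2f q6 %.2f|'%(s.cost,*s.x[3:]),end=' ')
        print()
E
python3 ik.py
```

```text
-0.4 3.2e-19 q4 -0.91 q5 0.76 q6 1.19| 8.5e-19 q4 -0.86 q5 0.81 q6 1.12| 1.1e-28 q4 -0.77 q5 0.92 q6 1.01| 6.2e-30 q4 -0.75 q5 0.86 q6 0.89| 6.1e-20 q4 -0.80 q5 0.74 q6 0.88| 
-0.3 1.7e-21 q4 -0.86 q5 0.63 q6 1.11| 3.0e-23 q4 -0.79 q5 0.68 q6 1.03| 1.3e-30 q4 -0.70 q5 0.80 q6 0.94| 2.9e-20 q4 -0.66 q5 0.74 q6 0.79| 2.8e-28 q4 -0.69 q5 0.62 q6 0.75| 
-0.2 1.4e-21 q4 -0.78 q5 0.49 q6 0.99| 3.6e-24 q4 -0.70 q5 0.55 q6 0.90| 1.2e-20 q4 -0.62 q5 0.67 q6 0.84| 3.4e-30 q4 -0.54 q5 0.63 q6 0.66| 1.1e-30 q4 -0.53 q5 0.51 q6 0.56| 
-0.1 2.2e-26 q4 -0.64 q5 0.35 q6 0.80| 1.4e-28 q4 -0.54 q5 0.41 q6 0.69| 1.4e-25 q4 -0.49 q5 0.55 q6 0.70| 7.5e-28 q4 -0.37 q5 0.51 q6 0.47| 2.5e-30 q4 -0.30 q5 0.39 q6 0.30| 
0 8.0e-03 q4 -0.40 q5 0.28 q6 0.52| 3.1e-04 q4 -0.26 q5 0.28 q6 0.36| 4.1e-23 q4 -0.29 q5 0.42 q6 0.48| 5.3e-28 q4 -0.12 q5 0.40 q6 0.19| 2.1e-26 q4 0.08 q5 0.28 q6 -0.11| 
0.1 5.3e-02 q4 -0.01 q5 0.28 q6 0.09| 2.1e-02 q4 0.12 q5 0.28 q6 -0.05| 9.3e-26 q4 0.05 q5 0.28 q6 0.10| 4.6e-23 q4 0.27 q5 0.30 q6 -0.23| 3.3e-03 q4 0.51 q5 0.28 q6 -0.57| 
0.2 9.0e-02 q4 0.81 q5 0.28 q6 -0.80| 4.1e-02 q4 0.76 q5 0.28 q6 -0.74| 9.0e-03 q4 0.45 q5 0.28 q6 -0.32| 4.7e-04 q4 0.76 q5 0.28 q6 -0.73| 1.1e-03 q4 1.08 q5 0.28 q6 -1.14| 
0.3 1.3e-03 q4 2.31 q5 0.28 q6 -2.14| 4.9e-03 q4 1.94 q5 0.28 q6 -1.83| 1.2e-02 q4 1.14 q5 0.28 q6 -1.02| 2.0e-20 q4 1.20 q5 0.31 q6 -1.17| 5.7e-20 q4 1.33 q5 0.36 q6 -1.41| 
0.4 4.1e-24 q4 2.11 q5 0.40 q6 -2.04| 1.8e-27 q4 1.89 q5 0.37 q6 -1.83| 1.5e-30 q4 1.69 q5 0.31 q6 -1.54| 1.2e-23 q4 1.35 q5 0.42 q6 -1.34| 2.8e-25 q4 1.37 q5 0.48 q6 -1.49|
```

```bash
cat >> h.py <<'E'
TH=-.15
goal0=goal
def goal(p,s=1):
    g,r=goal0(p,s);g=g-r.apply([0,0,.019]);r=r*Ro.from_euler('y',TH);return g+r.apply([0,0,.019]),r
def inplate():
    x,r,s=meas();R,o=frame();g,q=goal([0,0,0]);d=(q.inv()*r).as_rotvec()
    print('t',s['time'],'off-nominal-TCP plate mm',R.inv().apply(x-g)*1e3,'roterr',d,'op',s['opening'],'grip',s['grip_force'],'F',R.inv().apply(s['contact_force']),'q',s['qpos'])
E
python3 -c "
from h import *
inplate();plan([-51.5,0,64]);plan([-51.5,0,50])"
```

```text
t 3.2 off-nominal-TCP plate mm [-39.5746   6.1212  63.6334] roterr [ 0.0233  0.1408 -0.0005] op 0.04027329688979117 grip 0.2701990585774183 F [-0.1159 -0.2539  0.3223] q [ 0.0115  0.3562  2.0147 -0.2519  0.2832  0.3548]
shift mm [ -6.1377 -11.9225  -0.0325] turn [-0.0233 -0.1408  0.0005]
shift mm [ -6.0084 -11.5968  13.9631] turn [-0.0233 -0.1408  0.0005]
```

Emit:
arm_command --moves '[[[0, 0, -0.01], [0, 0, 0], 0.07], [[0, 0, -0.02], [-0.005, -0.03, 0], 0.07], [[0, 0, -0.03], [-0.01, -0.07, 0], 0.07], [[0, 0, -0.03], [-0.015, -0.11, 0], 0.07], [[0, 0, -0.03], [-0.02, -0.14, 0], 0.07]]'

```text
time: 3.7
tool_pos: [0.5441, 0.0626, 0.1409]
tool_rot: [2.614, 0.13, 1.38]
contact_force: [-0.1, -0.5, -0.1]
opening: 0.0692
grip_force: 0.0
```

Emit:
arm_command --moves '[[[0, 0, 0], [0, 0, 0], 0.05], [[0, 0, 0], [0, 0, 0], 0.05], [[0, 0, 0], [0, 0, 0], 0.05], [[0, 0, 0], [0, 0, 0], 0.05], [[0, 0, 0], [0, 0, 0], 0.05]]'

```text
time: 4.2
tool_pos: [0.544, 0.0622, 0.1394]
tool_rot: [2.617, 0.129, 1.381]
contact_force: [0.2, -0.1, 0.0]
opening: 0.0504
grip_force: 0.0
```

```bash
python3 -c "
from h import *
inplate();plan([-51.5,0,80]);plan([-51.5,0,50])"
```

```text
t 4.2 off-nominal-TCP plate mm [-38.7656   6.074   93.0857] roterr [ 0.0038  0.0006 -0.0002] op 0.05035951842859789 grip 0.0 F [ 0.1974 -0.0868 -0.0857] q [ 0.1265  0.3196  1.9942 -0.6657  0.438   0.8354]
shift mm [ -4.0567 -12.6818  13.8928] turn [-0.0038 -0.0006  0.0002]
shift mm [  0.408  -12.567   43.5584] turn [-0.0038 -0.0006  0.0002]
```

Emit:
arm_command --moves '[[[-0.005, -0.0125, 0], [-0.004, 0, 0], 0.05], [[-0.005, -0.0127, 0.005], [-0.004, 0, 0], 0.05], [[-0.004, -0.0127, 0.014], [-0.004, 0, 0], 0.05], [[-0.0025, -0.0126, 0.024], [-0.004, 0, 0], 0.05], [[-0.001, -0.0126, 0.034], [-0.004, 0, 0], 0.05]]'

```text
time: 4.7
tool_pos: [0.5501, 0.0559, 0.1035]
tool_rot: [2.612, 0.129, 1.381]
contact_force: [1.1, -0.3, 0.4]
opening: 0.0501
grip_force: 0.0
```

Emit:
arm_command --moves '[[[0.0008, 0, 0.005], [0, 0, 0], 0.05], [[0.0014, 0, 0.0095], [0, 0, 0], 0.05], [[0.0014, 0, 0.0095], [0, 0, 0], 0.04], [[0.0014, 0, 0.0095], [0, 0, 0], 0.04], [[0.0014, 0, 0.0095], [0, 0, 0], 0.04]]'

```text
time: 5.2
tool_pos: [0.5538, 0.0554, 0.0961]
tool_rot: [2.612, 0.129, 1.381]
contact_force: [0.6, 0.6, 0.5]
opening: 0.04
grip_force: 0.0
```

```bash
python3 -c "
from h import *
inplate();plan([-51.5,0,50])
a=[robot.read_camera(n)[:,:,::-1] for n in('scene','top')]
cv2.imwrite('pics/scene2.png',a[0]);cv2.imwrite('pics/top2.png',a[1])
f=lambda q,x,y:cv2.resize(q[y:y+130,x:x+120],None,fx=3,fy=3,interpolation=cv2.INTER_CUBIC)
cv2.imwrite('pics/c2.png',np.hstack([f(a[0],220,170),f(a[1],205,150)]))"
```

```text
t 5.2 off-nominal-TCP plate mm [-51.3186   0.3838  50.2817] roterr [-0.0008  0.0009 -0.0006] op 0.040001397123636005 grip 0.0 F [0.7452 0.6219 0.198 ] q [ 0.1077  0.4104  2.0236 -0.8703  0.339   1.0395]
shift mm [-0.3375 -0.1819  0.3355] turn [ 0.0008 -0.0009  0.0006]
```

View pics/c2.png

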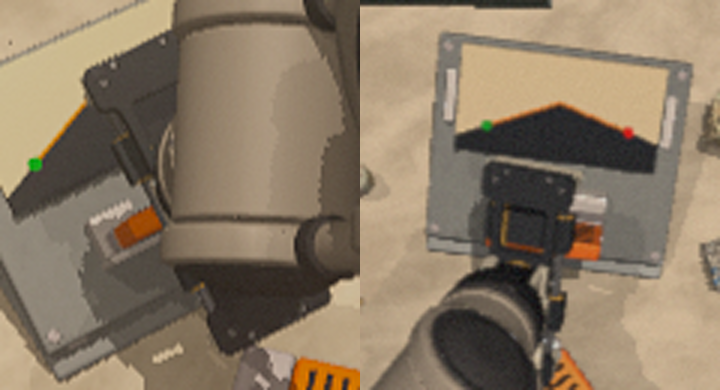

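The crops show the fingers astride the stylus, orange ends visible at (135,230) left and (585,240) right. I close the gripper.

Emit:
arm_command --moves '[[[0, 0, 0], [0, 0, 0], 0.03], [[0, 0, 0], [0, 0, 0], 0.02], [[0, 0, 0], [0, 0, 0], 0.01], [[0, 0, 0], [0, 0, 0], 0.008], [[0, 0, 0], [0, 0, 0], 0.008]]' --squeeze 30

```text
time: 5.8
tool_pos: [0.5537, 0.0553, 0.0958]
tool_rot: [2.613, 0.13, 1.381]
contact_force: [-0.6, -0.1, 1.2]
opening: 0.0159
grip_force: 30.0
```

Emit:
arm_command --moves '[[[0, 0, 0], [0, 0, 0], 0.008], [[0, 0, 0], [0, 0, 0], 0.008], [[0, 0, 0], [0, 0, 0], 0.008], [[0, 0, 0], [0, 0, 0], 0.008], [[0, 0, 0], [0, 0, 0], 0.008]]'

```text
time: 6.3
tool_pos: [0.5537, 0.0553, 0.0958]
tool_rot: [2.613, 0.13, 1.381]
contact_force: [-1.2, 0.7, 2.4]
opening: 0.016
grip_force: 30.0
```

```bash
python3 -c "
from h import *
inplate();x,r,_=meas();R,o=frame();print('plate axes in tool',r.inv().as_matrix()@R.as_matrix());np.savez('grasp.npz',x=x,r=r.as_quat())"
```

```text
t 6.3 off-nominal-TCP plate mm [-51.5554   0.302   50.0805] roterr [-0.0003  0.0007 -0.0007] op 0.0160040400094649 grip 30.000218152999878 F [0.131  0.5695 2.6941] q [ 0.1076  0.4109  2.0237 -0.8706  0.339   1.0399]
plate axes in tool [[-0.0007  0.9889 -0.1488]
 [ 1.      0.0008  0.0002]
 [ 0.0003 -0.1488 -0.9889]]
```

Emit:
arm_command --moves '[[[-0.0009, 0, -0.006], [0, 0, 0], 0.008], [[-0.0024, 0, -0.016], [0, 0, 0], 0.008], [[-0.0039, 0, -0.026], [0, 0, 0], 0.008], [[-0.0054, 0, -0.036], [0, 0, 0], 0.008], [[-0.006, 0, -0.0396], [0, 0, 0], 0.008]]'

```text
time: 6.8
tool_pos: [0.5333, 0.0576, 0.131]
tool_rot: [2.613, 0.129, 1.381]
contact_force: [-0.2, 0.1, -2.1]
opening: 0.0158
grip_force: 30.0
```

Emit:
arm_command --moves '[[[0.014, 0.015, 0.002], [0, 0, 0], 0.008], [[0.031, 0.033, 0.005], [0, 0, 0], 0.008], [[0.048, 0.05, 0.01], [0, 0, 0], 0.008], [[0.06, 0.065, 0.014], [0, 0, 0], 0.008], [[0.0687, 0.0738, 0.02], [0, 0, 0], 0.008]]'

```text
time: 7.3
tool_pos: [0.6207, 0.114, 0.1415]
tool_rot: [2.612, 0.129, 1.382]
contact_force: [-0.4, -0.5, -1.6]
opening: 0.0158
grip_force: 30.0
```

Emit:
arm_command --moves '[[[0, 0, 0], [0, 0, 0], 0.008], [[0, 0, 0], [0, 0, 0], 0.008], [[0, 0, 0], [0, 0, 0], 0.008], [[0, 0, 0], [0, 0, 0], 0.008], [[0, 0, 0], [0, 0, 0], 0.008]]'

```text
time: 7.8
tool_pos: [0.6192, 0.1128, 0.1414]
tool_rot: [2.613, 0.13, 1.381]
contact_force: [1.0, 0.9, -2.0]
opening: 0.0161
grip_force: 30.0
```

```bash
python3 -c "
from h import *
inplate();plan([22,65.3,60])
a=[robot.read_camera(n)[:,:,::-1] for n in('scene','top')]
cv2.imwrite('pics/scene3.png',a[0]);cv2.imwrite('pics/top3.png',a[1])
f=lambda q,x,y:cv2.resize(q[y:y+110,x:x+80],None,fx=5,fy=5,interpolation=cv2.INTER_CUBIC)
cv2.imwrite('pics/c3.png',np.hstack([f(a[0],190,170),f(a[1],205,145)]))"
```

```text
t 7.8 off-nominal-TCP plate mm [21.9631 64.9543 60.3476] roterr [-0.0001  0.0005 -0.0005] op 0.016067196865873854 grip 29.999016523361206 F [-0.2706  0.9704 -2.1793] q [ 0.2099  0.4488  1.7662 -0.6057  0.5529  0.8259]
shift mm [0.3936 0.0371 0.2922] turn [ 0.0001 -0.0005  0.0005]
```

View pics/c3.png

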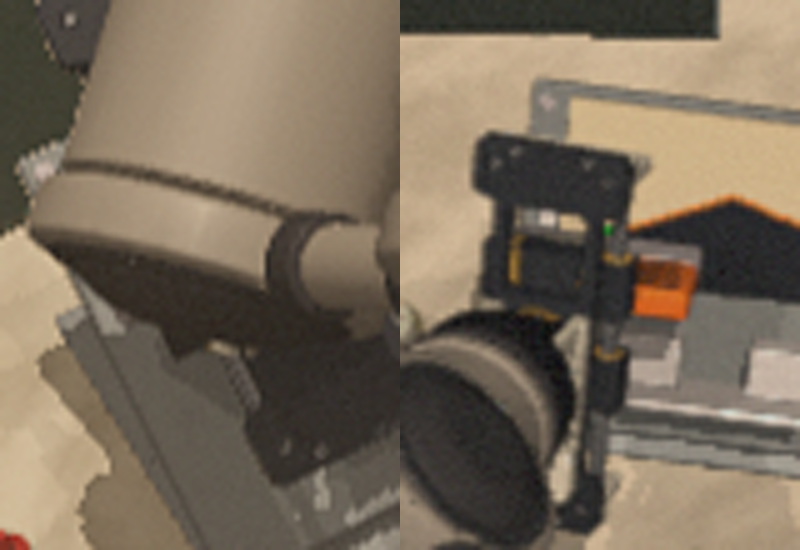

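```bash
python3 -c "
from h import *
R,o=frame()
for X in([30,15,99.3+1],[14,15,100.3],[30,15,50.3],[30,15,24.3]):
    p=proj('top',o+R.apply(np.array(X)/1e3)); print(X,p,'crop',(p-[205,145]+.5)*5-.5+[400,0])
for X in([22,65,0],[52,0,0],[32,-65,0]):print(X,proj('top',o+R.apply(np.array(X)/1e3)))
from fit import obs
print(obs['top'][4:])
im=cv2.imread('pics/top3.png')[:,:,::-1][180:215,248:268]
h=cv2.cvtColor(im,cv2.COLOR_RGB2HSV)
for y in range(12,32):print(180+y,[tuple(im[y,x]) for x in range(13,19)] if y%3==0 else '')
" | grep -v '^\['
python3 -c "
import cv2;im=cv2.imread('pics/top3.png')[187:215,245:270];cv2.imwrite('pics/c4.png',cv2.resize(im,None,fx=20,fy=20,interpolation=cv2.INTER_NEAREST))"
```

```text
[246.6527 191.4739]
 [293.8705 194.1129]]
192 [(np.uint8(39), np.uint8(36), np.uint8(39)), (np.uint8(45), np.uint8(43), np.uint8(43)), (np.uint8(39), np.uint8(40), np.uint8(44)), (np.uint8(42), np.uint8(43), np.uint8(43)), (np.uint8(38), np.uint8(38), np.uint8(38)), (np.uint8(38), np.uint8(37), np.uint8(41))]
193 
194 
195 [(np.uint8(121), np.uint8(109), np.uint8(105)), (np.uint8(117), np.uint8(106), np.uint8(98)), (np.uint8(117), np.uint8(108), np.uint8(102)), (np.uint8(116), np.uint8(103), np.uint8(97)), (np.uint8(67), np.uint8(64), np.uint8(58)), (np.uint8(35), np.uint8(37), np.uint8(36))]
196 
197 
198 [(np.uint8(131), np.uint8(69), np.uint8(37)), (np.uint8(152), np.uint8(84), np.uint8(52)), (np.uint8(152), np.uint8(84), np.uint8(59)), (np.uint8(113), np.uint8(87), np.uint8(79)), (np.uint8(61), np.uint8(56), np.uint8(52)), (np.uint8(36), np.uint8(40), np.uint8(40))]
199 
200 
201 [(np.uint8(153), np.uint8(73), np.uint8(32)), (np.uint8(159), np.uint8(77), np.uint8(32)), (np.uint8(131), np.uint8(62), np.uint8(26)), (np.uint8(73), np.uint8(43), np.uint8(35)), (np.uint8(41), np.uint8
[... 247 characters left out ...]
np.uint8(98)), (np.uint8(117), np.uint8(112), np.uint8(106)), (np.uint8(114), np.uint8(109), np.uint8(101))]
205 
206 
207 [(np.uint8(204), np.uint8(91), np.uint8(30)), (np.uint8(136), np.uint8(76), np.uint8(51)), (np.uint8(111), np.uint8(104), np.uint8(96)), (np.uint8(113), np.uint8(111), np.uint8(105)), (np.uint8(116), np.uint8(113), np.uint8(102)), (np.uint8(113), np.uint8(110), np.uint8(101))]
208 
209 
210 [(np.uint8(120), np.uint8(114), np.uint8(105)), (np.uint8(117), np.uint8(115), np.uint8(105)), (np.uint8(116), np.uint8(113), np.uint8(101)), (np.uint8(115), np.uint8(111), np.uint8(103)), (np.uint8(112), np.uint8(107), np.uint8(97)), (np.uint8(114), np.uint8(109), np.uint8(102))]
211
```

View pics/c4.png

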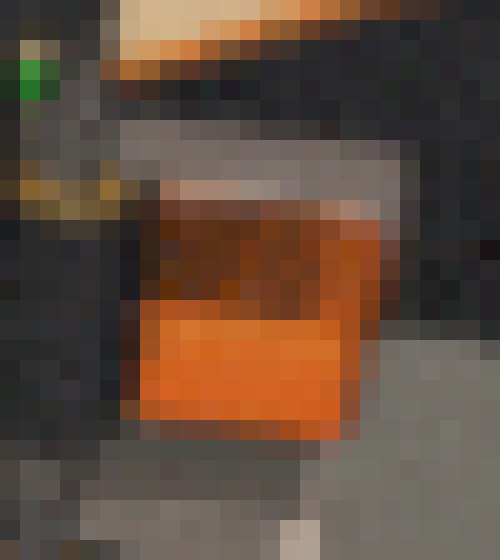

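```bash
python3 -c "
from h import *
R,o=frame()
for X,m in(([30,15,100.3],(262.6,202.4)),([14,15,100.3],(262.,208.4)),([30,15,50.3],(264.25,197.6)),([30,15,24.3],(264.9,194.25)),([22,65,0],(246.65,191.47)),([52,0,0],(271.1,184.6)),([32,-65,0],(293.87,194.11))):
    p=proj('top',o+R.apply(np.array(X)/1e3)); print('P',X,p,np.array(m)-p)
J=(proj('top',o+[.001,0,0])-proj('top',o),proj('top',o+[0,.001,0])-proj('top',o));print('P per mm',J)
"
```

```text
P [30, 15, 100.3] [261.4235 203.1261] [ 1.1765 -0.7261]
P [14, 15, 100.3] [260.7929 209.0618] [ 1.2071 -0.6618]
P [30, 15, 50.3] [263.304  196.5668] [0.946  1.0332]
P [30, 15, 24.3] [264.2137 193.3938] [0.6863 0.8562]
P [22, 65, 0] [246.6872 190.996 ] [-0.0372  0.474 ]
P [52, 0, 0] [271.3206 183.6418] [-0.2206  0.9582]
P [32, -65, 0] [294.0788 193.5821] [-0.2088  0.5279]
P per mm (array([ 0.0061, -0.3558]), array([-0.3614, -0.0051]))
```

```bash
cat > prof.py <<'E'
from h import *
import h
from scipy.ndimage import map_coordinates
def prof(im,cam,pl,pts):
    h.PL=pl;R,o=frame();uv=np.array([proj(cam,o+R.apply(p/1e3)) for p in pts])
    im=cv2.imread(im)[:,:,::-1].astype(float)
    s=im[...,0]-im[...,2]  # orange-ness
    return map_coordinates(s,[uv[:,1],uv[:,0]],order=1)
def edge(v,t,lo,hi):
    m=(lo+hi)/2;i=[i for i in range(len(v)-1) if (v[i]-m)*(v[i+1]-m)<=0];return [round(t[j]+(m-v[j])/(v[j+1]-v[j]+1e-9)*(t[j+1]-t[j]),2) for j in i]
t=np.arange(-75,76,.5)
for pl in([.6233,.0498,-.115],[.6224,.0498,-.1073]):
  for nm,im,o in(('rest','pics/top0.png',(-52,0,90)),('now','pics/top3.png',(22,65,100.3))):
    for xs in(-3,0,3):
      v=prof(im,'top',pl,np.array([[o[0]+xs,o[1]+y,o[2]] for y in t]));print(nm,'x',xs,'y edges',edge(v,t,10,150))
    tx=np.arange(-25,26,.5)
    for ys in(-46,-42,-38,-34):
      v=prof(im,'top',pl,np.array([[o[0]+x,o[1]+ys,o[2]] for x in tx]));print(nm,'y',ys,'x edge thr 85,130',edge(v,tx,20,150),edge(v,tx,110,150))
E
python3 prof.py
```

```text
rest x -3 y edges [np.float64(-51.58), np.float64(46.7)]
rest x 0 y edges [np.float64(-52.25), np.float64(47.07)]
rest x 3 y edges [np.float64(-52.36), np.float64(47.32)]
rest y -46 x edge thr 85,130 [np.float64(-6.35)] [np.float64(-4.87), np.float64(11.55)]
rest y -42 x edge thr 85,130 [np.float64(-6.15), np.float64(11.19), np.float64(14.21), np.float64(20.49)] [np.float64(-4.33), np.float64(9.36)]
rest y -38 x edge thr 85,130 [np.float64(-6.16), np.float64(17.99)] [np.float64(-4.67), np.float64(8.99)]
rest y -34 x edge thr 85,130 [np.float64(-6.18), np.float64(14.63), np.float64(24.0), np.float64(25.12)] [np.float64(-4.96), np.float64(8.73)]Traceback (most recent call last):
  File "prof.py", line 15, in <module>
    v=prof(im,'top',pl,np.array([[o[0]+xs,o[1]+y,o[2]] for y in t]));print(nm,'x',xs,'y edges',edge(v,t,10,150))
  File "prof.py", line 5, in prof
    h.PL=pl;R,o=frame();uv=np.array([proj(cam,o+R.apply(p/1e3)) for p in pts])
                                     ~~~~^^^^^^^^^^^^^^^^^^^^^^
  File "h.py", line 14, in proj
    m=robot.camera_model(n);p=np.array(m['R'])@X+m['t'];return np.array([m['fx']*p[0]/p[2]+m['cx'],m['fy']*p[1]/p[2]+m['cy']])
ValueError: time passes only in moves, steps and waits
```

```bash
python3 - <<'E'
s=open('h.py').read()
s=s.replace("def ray(","import pickle,os\nif not os.path.exists('cam.pkl'): pickle.dump({n:robot.camera_model(n) for n in('scene','top')},open('cam.pkl','wb'))\nCM=pickle.load(open('cam.pkl','rb'))\ndef ray(",1).replace('robot.camera_model(n);','CM[n];')
open('h.py','w').write(s)
E
cat >> prof.py <<'E'
for pl in([.6233,.0498,-.115],[.6245,.0496,-.1233]):
    for xs in(-3,0,3):
      v=prof('pics/scene0.png','scene',pl,np.array([[-52+xs,y,90] for y in t]));print('scene rest x',xs,'y edges',edge(v,t,10,150))
    for ys in(-30,0,30):
      v=prof('pics/scene0.png','scene',pl,np.array([[-52+x,ys,90] for x in tx]));print('scene rest y',ys,'x edges',edge(v,tx,10,150))
E
python3 prof.py | sed 's/np.float64//g'
```

```text
rest x -3 y edges [(-51.58), (46.7)]
rest x 0 y edges [(-52.25), (47.07)]
rest x 3 y edges [(-52.36), (47.32)]
rest y -46 x edge thr 85,130 [(-6.35)] [(-4.87), (11.55)]
rest y -42 x edge thr 85,130 [(-6.15), (11.19), (14.21), (20.49)] [(-4.33), (9.36)]
rest y -38 x edge thr 85,130 [(-6.16), (17.99)] [(-4.67), (8.99)]
rest y -34 x edge thr 85,130 [(-6.18), (14.63), (24.0), (25.12)] [(-4.96), (8.73)]
now x -3 y edges [(-52.35), (-25.52)]
now x 0 y edges [(-52.77), (-25.39)]
now x 3 y edges [(-53.23), (-25.57)]
now y -46 x edge thr 85,130 [(-6.91), (15.41), (15.76), (21.7)] [(-5.78), (9.2)]
now y -42 x edge thr 85,130 [(-6.67), (9.89)] [(-5.07), (8.34)]
now y -38 x edge thr 85,130 [(-6.52), (11.94), (12.83), (17.78)] [(-5.23), (8.23)]
now y -34 x edge thr 85,130 [(-6.55), (11.14)] [(-5.44), (8.86)]
rest x -3 y edges [(-50.5), (47.05)]
rest x 0 y edges [(-51.43), (47.67)]
rest x 3 y edges [(-51.55), (47.93)]
rest y -46 x edge thr 85,130 [(-5.79)] [(-4.54), (19.07)]
rest y -42 x edge thr 85,130 [(-5.52), (23.56)] [(-3.67), (10.16)]
rest y -38 x edge thr 85,130 [(-5.52), (11.34), (12.59), 
[... 398 characters left out ...]
[(-4.06), (9.4)]
now y -34 x edge thr 85,130 [(-5.31), (12.5)] [(-4.19), (10.02)]
scene rest x -3 y edges [(-50.27), (48.81), (52.68), (55.55)]
scene rest x 0 y edges [(-50.81), (49.31), (55.63), (56.24)]
scene rest x 3 y edges [(-50.89), (50.17), (55.69), (57.11)]
scene rest y -30 x edges [(-5.9), (9.52)]
scene rest y 0 x edges [(-5.73), (9.23)]
scene rest y 30 x edges [(-6.02), (9.48)]
scene rest x -3 y edges [(-51.41), (48.71), (50.68), (55.91)]
scene rest x 0 y edges [(-51.46), (48.94), (55.34), (55.61)]
scene rest x 3 y edges [(-51.78), (48.44), (53.37), (57.02)]
scene rest y -30 x edges [(-6.69), (8.69)]
scene rest y 0 x edges [(-6.97), (8.19)]
scene rest y 30 x edges [(-7.24), (8.14)]
```

```bash
cat > prof2.py <<'E'
from h import *
import h
from scipy.ndimage import map_coordinates
t=np.arange(-70,71,1.)
for cam,pls in(('top',([.6233,.0498,-.115],[.6224,.0498,-.1073])),('scene',([.6233,.0498,-.115],[.6245,.0496,-.1233]))):
  g=cv2.imread(f'pics/{cam}0.png').astype(float).mean(2)
  for pl in pls:
    for x in((-36,-34,-32) if cam=='top' else (-34,-32)):
      h.PL=pl;R,o=frame();uv=np.array([proj(cam,o+R.apply(np.array([x,y,14])/1e3)) for y in t])
      v=map_coordinates(g,[uv[:,1],uv[:,0]],order=1);m=(np.median(v[:12])+np.percentile(v,92))/2
      print(cam,pl[2],x,[round(t[i]+(m-v[i])/(v[i+1]-v[i]),1) for i in range(len(v)-1) if (v[i]-m)*(v[i+1]-m)<0])
E
python3 prof2.py | sed 's/np.float64//g'
```

```text
top -0.115 -36 [(-53.1), (-20.2), (19.7), (52.5)]
top -0.115 -34 [(-53.0), (-20.2), (20.0), (52.7)]
top -0.115 -32 [(-52.8), (-20.4), (20.4), (51.7)]
top -0.1073 -36 [(-52.7), (-19.8), (19.9), (52.6)]
top -0.1073 -34 [(-52.7), (-19.7), (20.2), (52.9)]
top -0.1073 -32 [(-52.5), (-19.7), (20.5), (53.0)]
scene -0.115 -34 [(-51.8), (-19.9), (20.3), (52.1)]
scene -0.115 -32 [(-51.9), (-20.0), (19.9), (52.1)]
scene -0.1233 -34 [(-52.1), (-20.4), (19.6), (51.7)]
scene -0.1233 -32 [(-52.4), (-20.5), (19.6), (51.3)]
```

Emit:
arm_command --moves '[[[0.0014, 0.0001, 0.0028], [0, 0, 0], 0.008], [[0.0028, 0.0002, 0.0056], [0, 0, 0], 0.008], [[0.0028, 0.0002, 0.0056], [0, 0, 0], 0.008], [[0.0028, 0.0002, 0.0056], [0, 0, 0], 0.008], [[0.0028, 0.0002, 0.0056], [0, 0, 0], 0.008]]'

```text
time: 8.4
tool_pos: [0.6229, 0.1146, 0.1362]
tool_rot: [2.613, 0.13, 1.381]
contact_force: [0.0, -0.1, -0.8]
opening: 0.0155
grip_force: 30.0
```

```bash
python3 -c "
from h import *
inplate();plan([22.1,66.9,46.1]);plan([22.1,66.9,54.1])
x,r,_=meas();R,o=frame();A=r.inv().as_matrix()@R.as_matrix();print(A)
a,b,c=[np.array(v) for v in((22,65,0),(52,0,0),(32,-65,0))];print(A@(b-a),A@(c-b))"
```

```text
t 8.4 off-nominal-TCP plate mm [22.3482 67.2163 54.103 ] roterr [-0.0001  0.0007 -0.0008] op 0.01553143855944835 grip 29.999017417430878 F [-0.3851 -0.1201 -0.7421] q [ 0.2119  0.4625  1.7605 -0.6139  0.5472  0.8367]
shift mm [ 0.8782 -0.2487  7.961 ] turn [ 0.0001 -0.0007  0.0008]
shift mm [-0.3122 -0.2484  0.05  ] turn [ 0.0001 -0.0007  0.0008]
[[-0.0008  0.9889 -0.1488]
 [ 1.      0.0008  0.    ]
 [ 0.0001 -0.1488 -0.9889]]
[-64.2995  29.9491   9.6758] [-64.261  -20.0509   9.6685]
```

Emit:
arm_command --moves '[[[0.0003, 0, 0.003], [0, 0, 0], 0.008], [[0.0006, 0, 0.0055], [0, 0, 0], 0.008], [[0.0009, -0.0001, 0.008], [0, 0, 0], 0.008], [[0.0009, -0.0001, 0.008], [0, 0, 0], 0.008], [[0.0009, -0.0001, 0.008], [0, 0, 0], 0.008]]'

```text
time: 8.9
tool_pos: [0.6269, 0.1139, 0.1293]
tool_rot: [2.613, 0.129, 1.381]
contact_force: [-1.0, 0.5, 0.3]
opening: 0.0159
grip_force: 30.0
```

```bash
python3 -c "
from h import *
inplate()"
```

```text
t 8.9 off-nominal-TCP plate mm [22.4208 66.9745 46.1133] roterr [-0.0004  0.0008 -0.0007] op 0.015864892849064945 grip 29.9994894862175 F [-0.7401  0.4013  0.8005] q [ 0.2088  0.4777  1.758  -0.625   0.5352  0.8474]
```

Emit:
arm_command --moves '[[[-0.00184, 0.0008, 0.00028], [0, 0, 0], 0.008], [[-0.00367, 0.0016, 0.00055], [0, 0, 0], 0.008], [[-0.00551, 0.0024, 0.00083], [0, 0, 0], 0.008], [[-0.00735, 0.00325, 0.00111], [0, 0, 0], 0.008], [[-0.00919, 0.0041, 0.00138], [0, 0, 0], 0.008]]'

```text
time: 9.4
tool_pos: [0.6293, 0.1041, 0.1313]
tool_rot: [2.613, 0.129, 1.381]
contact_force: [-1.3, 0.7, -0.8]
opening: 0.0157
grip_force: 30.0
```

Emit:
arm_command --moves '[[[-0.00184, 0.00086, 0.00028], [0, 0, 0], 0.008], [[-0.00367, 0.00171, 0.00055], [0, 0, 0], 0.008], [[-0.00551, 0.00257, 0.00083], [0, 0, 0], 0.008], [[-0.00735, 0.00342, 0.00111], [0, 0, 0], 0.008], [[-0.00919, 0.00428, 0.00138], [0, 0, 0], 0.008]]'

```text
time: 9.9
tool_pos: [0.632, 0.0944, 0.1335]
tool_rot: [2.613, 0.13, 1.381]
contact_force: [-1.2, 0.9, -0.8]
opening: 0.0158
grip_force: 30.0
```

```bash
python3 -c "
from h import *
inplate()"
```

```text
t 9.9 off-nominal-TCP plate mm [30.7543 48.1602 46.09  ] roterr [-0.0002  0.0007 -0.0007] op 0.015752340760562134 grip 29.99952882528305 F [-1.5426  0.7588 -0.023 ] q [ 0.1688  0.469   1.7585 -0.5972  0.5239  0.7869]
```

Emit:
arm_command --moves '[[[-0.00184, 0.00086, 0.00028], [0, 0, 0], 0.008], [[-0.00367, 0.00171, 0.00055], [0, 0, 0], 0.008], [[-0.00551, 0.00257, 0.00083], [0, 0, 0], 0.008], [[-0.00735, 0.00342, 0.00111], [0, 0, 0], 0.008], [[-0.00919, 0.00428, 0.00138], [0, 0, 0], 0.008]]'

```text
time: 10.4
tool_pos: [0.6346, 0.0848, 0.1356]
tool_rot: [2.613, 0.13, 1.381]
contact_force: [-1.4, 1.4, -0.2]
opening: 0.0157
grip_force: 30.0
```

Emit:
arm_command --moves '[[[-0.00184, 0.00086, 0.00028], [0, 0, 0], 0.008], [[-0.00367, 0.00171, 0.00055], [0, 0, 0], 0.008], [[-0.00551, 0.00257, 0.00083], [0, 0, 0], 0.008], [[-0.00735, 0.00342, 0.00111], [0, 0, 0], 0.008], [[-0.00919, 0.00428, 0.00138], [0, 0, 0], 0.008]]'

```text
time: 10.9
tool_pos: [0.6372, 0.0751, 0.1378]
tool_rot: [2.613, 0.13, 1.381]
contact_force: [-1.5, 1.8, -1.7]
opening: 0.0156
grip_force: 30.0
```

Emit:
arm_command --moves '[[[-0.00184, 0.00086, 0.00028], [0, 0, 0], 0.008], [[-0.00367, 0.00171, 0.00055], [0, 0, 0], 0.008], [[-0.00551, 0.00257, 0.00083], [0, 0, 0], 0.008], [[-0.00735, 0.00342, 0.00111], [0, 0, 0], 0.008], [[-0.00919, 0.00428, 0.00138], [0, 0, 0], 0.008]]'

```text
time: 11.4
tool_pos: [0.6398, 0.0655, 0.1399]
tool_rot: [2.613, 0.13, 1.381]
contact_force: [-1.2, 0.6, -0.0]
opening: 0.0162
grip_force: 30.0
```

```bash
python3 -c "
from h import *
inplate();plan([52.1,1.9,46.1])
im=robot.read_camera('top');cv2.imwrite('pics/top5.png',im[:,:,::-1]);cv2.imwrite('pics/c5.png',cv2.resize(im[165:225,225:305,::-1],None,fx=8,fy=8,interpolation=cv2.INTER_CUBIC))"
```

```text
t 11.4 off-nominal-TCP plate mm [43.642  20.315  46.1152] roterr [-0.0003  0.0007 -0.0008] op 0.0161501549783807 grip 29.999327659606934 F [-1.1149  0.4564  0.6418] q [ 0.1094  0.4586  1.7541 -0.5491  0.5107  0.69  ]
shift mm [-18.2144   8.4431   2.7568] turn [ 0.0003 -0.0007  0.0008]
```

View pics/c5.png

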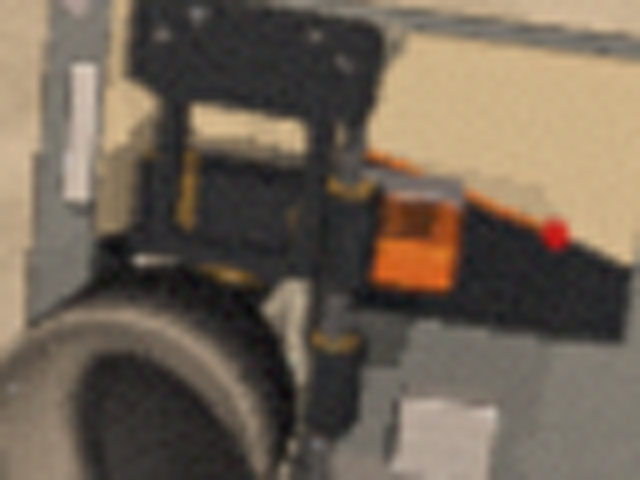

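The picture shows the stylus upright over the seam, its right end at (420,240). The red dot at (555,235) and the seam ahead are clear, and the scratch itself is hidden. I go on to the bend and begin the second half.

Emit:
arm_command --moves '[[[-0.00182, 0.00084, 0.00028], [0, 0, 0], 0.008], [[-0.00364, 0.00169, 0.00055], [0, 0, 0], 0.008], [[-0.00547, 0.00253, 0.00083], [0, 0, 0], 0.008], [[-0.00729, 0.00338, 0.0011], [0, 0, 0], 0.008], [[-0.00911, 0.00422, 0.00138], [0, 0, 0], 0.008]]'

```text
time: 11.95
tool_pos: [0.6424, 0.0559, 0.1421]
tool_rot: [2.613, 0.13, 1.381]
contact_force: [-2.1, 1.8, -0.2]
opening: 0.016
grip_force: 30.0
```

Emit:
arm_command --moves '[[[-0.00182, 0.00084, 0.00028], [0, 0, 0], 0.008], [[-0.00364, 0.00169, 0.00055], [0, 0, 0], 0.008], [[-0.00547, 0.00253, 0.00083], [0, 0, 0], 0.008], [[-0.00729, 0.00338, 0.0011], [0, 0, 0], 0.008], [[-0.00911, 0.00422, 0.00138], [0, 0, 0], 0.008]]'

```text
time: 12.45
tool_pos: [0.645, 0.0463, 0.1442]
tool_rot: [2.613, 0.13, 1.381]
contact_force: [-0.2, 1.3, -1.1]
opening: 0.0157
grip_force: 30.0
```

Emit:
arm_command --moves '[[[-0.00184, -0.00057, 0.00028], [0, 0, 0], 0.008], [[-0.00367, -0.00115, 0.00055], [0, 0, 0], 0.008], [[-0.00551, -0.00172, 0.00083], [0, 0, 0], 0.008], [[-0.00735, -0.00229, 0.00111], [0, 0, 0], 0.008], [[-0.00918, -0.00286, 0.00138], [0, 0, 0], 0.008]]'

```text
time: 12.95
tool_pos: [0.6414, 0.0374, 0.1427]
tool_rot: [2.613, 0.13, 1.381]
contact_force: [-1.0, 1.6, -0.2]
opening: 0.016
grip_force: 30.0
```

```bash
python3 -c "
from h import *
inplate();plan([32.1,-63.1,46.1],6)
im=robot.read_camera('scene');cv2.imwrite('pics/scene6.png',im[:,:,::-1])"
```

```text
t 12.95 off-nominal-TCP plate mm [49.1311 -7.3986 46.1445] roterr [-0.0003  0.0007 -0.0008] op 0.016014153239985614 grip 29.999629855155945 F [-1.0698  1.4506  0.4044] q [ 0.0529  0.447   1.765  -0.5107  0.4884  0.6078]
shift mm [-9.177  -2.8459  1.3874] turn [ 0.0001 -0.0001  0.0001]
shift mm [-9.1772 -2.8447  1.3886] turn [ 0.0001 -0.0001  0.0001]
shift mm [-9.1774 -2.8435  1.3898] turn [ 0.0001 -0.0001  0.0001]
shift mm [-9.1776 -2.8422  1.391 ] turn [ 0.0001 -0.0001  0.0001]
shift mm [-9.1778 -2.841   1.3922] turn [ 0.0001 -0.0001  0.0001]
shift mm [-9.178  -2.8398  1.3934] turn [ 0.0001 -0.0001  0.0001]
```

Emit:
arm_command --moves '[[[-0.00184, -0.00057, 0.00028], [0, 0, 0], 0.008], [[-0.00367, -0.00114, 0.00055], [0, 0, 0], 0.008], [[-0.00551, -0.00171, 0.00083], [0, 0, 0], 0.008], [[-0.00734, -0.00228, 0.00111], [0, 0, 0], 0.008], [[-0.00918, -0.00285, 0.00139], [0, 0, 0], 0.008]]'

```text
time: 13.5
tool_pos: [0.6379, 0.0285, 0.1412]
tool_rot: [2.613, 0.13, 1.381]
contact_force: [-0.4, 1.8, 0.1]
opening: 0.016
grip_force: 30.0
```

Emit:
arm_command --moves '[[[-0.00184, -0.00057, 0.00028], [0, 0, 0], 0.008], [[-0.00367, -0.00114, 0.00055], [0, 0, 0], 0.008], [[-0.00551, -0.00171, 0.00083], [0, 0, 0], 0.008], [[-0.00734, -0.00228, 0.00111], [0, 0, 0], 0.008], [[-0.00918, -0.00285, 0.00139], [0, 0, 0], 0.008]]'

```text
time: 14.0
tool_pos: [0.6343, 0.0195, 0.1398]
tool_rot: [2.613, 0.13, 1.381]
contact_force: [-0.2, 1.5, -1.1]
opening: 0.0161
grip_force: 30.0
```

Emit:
arm_command --moves '[[[-0.00184, -0.00057, 0.00028], [0, 0, 0], 0.008], [[-0.00367, -0.00114, 0.00055], [0, 0, 0], 0.008], [[-0.00551, -0.00171, 0.00083], [0, 0, 0], 0.008], [[-0.00734, -0.00228, 0.00111], [0, 0, 0], 0.008], [[-0.00918, -0.00285, 0.00139], [0, 0, 0], 0.008]]'

```text
time: 14.5
tool_pos: [0.6308, 0.0106, 0.1383]
tool_rot: [2.613, 0.13, 1.381]
contact_force: [-0.1, 0.5, 0.4]
opening: 0.0153
grip_force: 30.0
```

```bash
python3 -c "
from h import *
inplate();plan([32.1,-63.1,46.1],3)"
```

```text
t 14.5 off-nominal-TCP plate mm [ 40.5445 -35.2607  46.0621] roterr [-0.0002  0.0007 -0.0007] op 0.015347771670086614 grip 29.999574422836304 F [0.0248 0.478  0.422 ] q [-0.0016  0.4304  1.8105 -0.4963  0.4423  0.5546]
shift mm [-9.1763 -2.822   1.3675] turn [ 0.0001 -0.0002  0.0002]
shift mm [-9.1767 -2.8196  1.3698] turn [ 0.0001 -0.0002  0.0002]
shift mm [-9.177  -2.8172  1.372 ] turn [ 0.0001 -0.0002  0.0002]
```

Emit:
arm_command --moves '[[[-0.00184, -0.00057, 0.00028], [0, 0, 0], 0.008], [[-0.00367, -0.00114, 0.00055], [0, 0, 0], 0.008], [[-0.00551, -0.0017, 0.00082], [0, 0, 0], 0.008], [[-0.00734, -0.00227, 0.0011], [0, 0, 0], 0.008], [[-0.00918, -0.00284, 0.00138], [0, 0, 0], 0.008]]'

```text
time: 15.0
tool_pos: [0.6274, 0.0017, 0.137]
tool_rot: [2.613, 0.13, 1.381]
contact_force: [-0.6, 0.9, -0.2]
opening: 0.0158
grip_force: 30.0
```

Emit:
arm_command --moves '[[[-0.00184, -0.00057, 0.00028], [0, 0, 0], 0.008], [[-0.00367, -0.00114, 0.00055], [0, 0, 0], 0.008], [[-0.00551, -0.0017, 0.00082], [0, 0, 0], 0.008], [[-0.00734, -0.00227, 0.0011], [0, 0, 0], 0.008], [[-0.00918, -0.00284, 0.00138], [0, 0, 0], 0.008]]'

```text
time: 15.5
tool_pos: [0.6239, -0.0073, 0.1356]
tool_rot: [2.613, 0.129, 1.381]
contact_force: [-1.0, 1.3, -1.0]
opening: 0.0157
grip_force: 30.0
```

Emit:
arm_command --moves '[[[-0.00184, -0.00057, 0.00028], [0, 0, 0], 0.008], [[-0.00367, -0.00114, 0.00055], [0, 0, 0], 0.008], [[-0.00551, -0.0017, 0.00082], [0, 0, 0], 0.008], [[-0.00734, -0.00227, 0.0011], [0, 0, 0], 0.008], [[-0.00918, -0.00284, 0.00138], [0, 0, 0], 0.008]]'

```text
time: 16.0
tool_pos: [0.6204, -0.0162, 0.1341]
tool_rot: [2.613, 0.13, 1.381]
contact_force: [-0.4, 0.9, 0.2]
opening: 0.0155
grip_force: 30.0
```

```bash
python3 -c "
from h import *
inplate()"
```

```text
t 16.0 off-nominal-TCP plate mm [ 32.0918 -63.0976  46.074 ] roterr [-0.0003  0.0007 -0.0008] op 0.015527370158829242 grip 29.99982476234436 F [-0.3738  0.8644  0.3986] q [-0.059   0.4162  1.8519 -0.4727  0.3974  0.4891]
```

Emit:
arm_command --moves '[[[0, 0, 0], [0, 0, 0], 0.008], [[-0.0007, 0, -0.005], [0, 0, 0], 0.008], [[-0.0018, 0, -0.012], [0, 0, 0], 0.008], [[-0.0036, 0, -0.024], [0, 0, 0], 0.008], [[-0.0054, 0, -0.036], [0, 0, 0], 0.008]]'

```text
time: 16.5
tool_pos: [0.6017, -0.0138, 0.1665]
tool_rot: [2.613, 0.13, 1.382]
contact_force: [1.2, -0.2, -2.4]
opening: 0.0157
grip_force: 30.0
```

```bash
python3 -c "
from h import *
inplate();plan([-51.3,0.3,90]);plan([-51.3,0.3,52])"
```

```text
t 16.5 off-nominal-TCP plate mm [ 32.0149 -62.8426  83.5383] roterr [-0.0001  0.0008 -0.0009] op 0.01567796930254051 grip 29.99900758266449 F [-0.1528 -0.0897 -2.6365] q [-0.0561  0.3386  1.8629 -0.4125  0.4586  0.4249]
shift mm [ 61.5515 -83.2609 -15.7845] turn [ 0.0001 -0.0008  0.0009]
shift mm [ 67.1998 -83.2602  21.7934] turn [ 0.0001 -0.0008  0.0009]
```

Emit:
arm_command --moves '[[[0.01, -0.014, -0.006], [0, 0, 0], 0.008], [[0.025, -0.034, -0.012], [0, 0, 0], 0.008], [[0.042, -0.056, -0.016], [0, 0, 0], 0.008], [[0.055, -0.074, -0.016], [0, 0, 0], 0.008], [[0.0616, -0.083, -0.0158], [0, -0.001, 0.001], 0.008]]'

```text
time: 17.0
tool_pos: [0.5333, 0.0584, 0.13]
tool_rot: [2.613, 0.13, 1.381]
contact_force: [-0.2, 0.3, -2.2]
opening: 0.0155
grip_force: 30.0
```

Emit:
arm_command --moves '[[[0, 0, 0], [0, 0, 0], 0.008], [[0, 0, 0], [0, 0, 0], 0.008], [[0, 0, 0], [0, 0, 0], 0.008], [[0, 0, 0], [0, 0, 0], 0.008], [[0, 0, 0], [0, 0, 0], 0.008]]'

```text
time: 17.5
tool_pos: [0.5353, 0.057, 0.1301]
tool_rot: [2.612, 0.13, 1.379]
contact_force: [0.4, -0.6, -2.8]
opening: 0.0162
grip_force: 30.0
```

```bash
python3 -c "
from h import *
inplate();plan([-51.2,0.3,60]);plan([-51.2,0.3,50.3])"
```

```text
t 17.5 off-nominal-TCP plate mm [-50.4     -0.1474  89.0234] roterr [-0.0008 -0.0006  0.0011] op 0.01618808907291756 grip 29.999021887779236 F [-1.0081 -0.5238 -2.691 ] q [ 0.1178  0.3215  2.0328 -0.7299  0.4009  0.8984]
shift mm [ 4.796  -0.827  28.6272] turn [ 0.0008  0.0006 -0.0011]
shift mm [ 6.2513 -0.8359 38.2174] turn [ 0.0008  0.0006 -0.0011]
```

Emit:
arm_command --moves '[[[0.0013, -0.0003, 0.008], [0, 0, -0.001], 0.008], [[0.0026, -0.0007, 0.016], [0, 0, -0.001], 0.008], [[0.0039, -0.0008, 0.023], [0, 0, -0.001], 0.008], [[0.0048, -0.0008, 0.0286], [0, 0, -0.001], 0.008], [[0.0053, -0.0008, 0.032], [0, 0, -0.001], 0.008]]'

```text
time: 18.0
tool_pos: [0.5509, 0.056, 0.1007]
tool_rot: [2.613, 0.13, 1.381]
contact_force: [0.9, -0.8, -0.2]
opening: 0.0161
grip_force: 30.0
```

Emit:
arm_command --moves '[[[0.0003, 0, 0.0015], [0, 0, 0], 0.008], [[0.0006, 0, 0.003], [0, 0, 0], 0.008], [[0.0008, 0, 0.0045], [0, 0, 0], 0.008], [[0.001, 0, 0.0062], [0, 0, 0], 0.008], [[0.001, 0, 0.0062], [0, 0, 0], 0.008]]'

```text
time: 18.5
tool_pos: [0.5536, 0.0558, 0.0958]
tool_rot: [2.613, 0.13, 1.381]
contact_force: [1.1, -0.9, -2.3]
opening: 0.016
grip_force: 30.0
```

```bash
python3 -c "
from h import *
inplate();plan([-51.4,0.3,50.1])"
```

```text
t 18.5 off-nominal-TCP plate mm [-51.619    0.8067  50.1668] roterr [-0.0004 -0.0002 -0.0008] op 0.01598088254196378 grip 29.999679028987885 F [-0.1167 -0.7277 -2.5557] q [ 0.1095  0.4112  2.0233 -0.8728  0.3408  1.0434]
shift mm [-0.4912  0.2186  0.1419] turn [0.0004 0.0002 0.0008]
```

Emit:
arm_command --moves '[[[-0.0005, 0, 0.0003], [0, 0, 0.001], 0.008], [[-0.0005, 0, 0.0005], [0, 0, 0.001], 0.008], [[-0.0005, 0, 0.0005], [0, 0, 0.001], 0.008], [[-0.0005, 0, 0.0005], [0, 0, 0.001], 0.008], [[-0.0005, 0, 0.0005], [0, 0, 0.001], 0.008]]' --squeeze 10

```text
time: 19.0
tool_pos: [0.5536, 0.0555, 0.0958]
tool_rot: [2.612, 0.13, 1.38]
contact_force: [-4.0, 2.8, 5.9]
opening: 0.0159
grip_force: 10.0
```

Emit:
arm_command --moves '[[[0, 0, 0], [0, 0, 0], 0.018], [[0, 0, 0], [0, 0, 0], 0.022], [[0, 0, 0], [0, 0, 0], 0.028], [[0, 0, 0], [0, 0, 0], 0.036], [[0, 0, 0], [0, 0, 0], 0.042]]'

```text
time: 19.5
tool_pos: [0.5537, 0.0551, 0.0954]
tool_rot: [2.613, 0.13, 1.38]
contact_force: [-0.4, 0.5, -0.0]
opening: 0.039
grip_force: 0.0
```

Emit:
arm_command --moves '[[[0, 0, 0], [0, 0, 0], 0.042], [[-0.0008, 0, -0.005], [0, 0, 0], 0.042], [[-0.003, 0, -0.02], [0, 0, 0], 0.042], [[-0.007, 0, -0.045], [0, 0, 0], 0.042], [[-0.012, 0, -0.08], [0, 0, 0], 0.042]]'

```text
time: 20.0
tool_pos: [0.5124, 0.0599, 0.1652]
tool_rot: [2.616, 0.13, 1.38]
contact_force: [-0.3, -0.0, 0.3]
opening: 0.0423
grip_force: 0.0
```

```bash
python3 -c "
from h import *
inplate();x,r,_=meas();g=np.array([.40,.25,.26]);print(r.inv().apply(g-x)*1e3)"
```

```text
t 20.0 off-nominal-TCP plate mm [-52.7774   0.1613 130.9541] roterr [ 0.0026 -0.0005 -0.0003] op 0.04226659184053515 grip 0.0 F [-0.1237 -0.039   0.3601] q [ 0.1321  0.2259  2.0378 -0.6123  0.4806  0.779 ]
[ 151.6516  -68.6272 -173.3624]
```

Released cleanly. I move the arm clear and check.

Emit:
arm_command --moves '[[[-0.004, 0, -0.03], [0, 0, 0], 0.042], [[0.02, -0.01, -0.06], [0, 0, 0], 0.042], [[0.05, -0.02, -0.09], [0, 0, 0], 0.042], [[0.08, -0.035, -0.12], [0, 0, 0], 0.042], [[0.11, -0.05, -0.145], [0, 0, 0], 0.042]]'

```text
time: 20.5
tool_pos: [0.4213, 0.2031, 0.252]
tool_rot: [2.611, 0.128, 1.38]
contact_force: [0.7, -0.1, -0.3]
opening: 0.0419
grip_force: 0.0
```

Emit:
arm_command --moves '[[[0.02, -0.01, -0.014], [0, 0, 0], 0.042], [[0.04, -0.018, -0.028], [0, 0, 0], 0.042], [[0.04, -0.018, -0.028], [0, 0, 0], 0.042], [[0.04, -0.018, -0.028], [0, 0, 0], 0.042], [[0.04, -0.018, -0.028], [0, 0, 0], 0.042]]'

```text
time: 21.0
tool_pos: [0.4011, 0.2475, 0.2599]
tool_rot: [2.613, 0.131, 1.379]
contact_force: [0.6, 0.3, 0.3]
opening: 0.0418
grip_force: 0.0
```

```bash
python3 -c "
from h import *
inplate()
a=[robot.read_camera(n)[:,:,::-1] for n in('scene','top')]
cv2.imwrite('pics/scene9.png',a[0]);cv2.imwrite('pics/top9.png',a[1])
f=lambda q,x,y:cv2.resize(q[y:y+150,x:x+130],(390,450),interpolation=cv2.INTER_CUBIC)
cv2.imwrite('pics/c9.png',np.hstack([f(a[0],200,150),f(a[1],210,130)]))"; sed 's/top3.png/top9.png/;s/(22,65,100.3)/(-52,0,90)/' prof.py | python3 - | sed 's/np.float64//g' | head -14
```

```text
t 21.0 off-nominal-TCP plate mm [-119.8434  173.7021  279.0286] roterr [ 0.0003 -0.0011  0.0004] op 0.04182302879158462 grip 0.0 F [ 0.6425  0.339  -0.0167] q [ 0.7042  0.1255  1.8519 -0.5873  0.9915  1.1455]
rest x -3 y edges [(-51.58), (46.7)]
rest x 0 y edges [(-52.25), (47.07)]
rest x 3 y edges [(-52.36), (47.32)]
rest y -46 x edge thr 85,130 [(-6.35)] [(-4.87), (11.55)]
rest y -42 x edge thr 85,130 [(-6.15), (11.19), (14.21), (20.49)] [(-4.33), (9.36)]
rest y -38 x edge thr 85,130 [(-6.16), (17.99)] [(-4.67), (8.99)]
rest y -34 x edge thr 85,130 [(-6.18), (14.63), (24.0), (25.12)] [(-4.96), (8.73)]
now x -3 y edges [(-51.65), (46.91)]
now x 0 y edges [(-52.19), (47.15)]
now x 3 y edges [(-52.27), (47.37)]
now y -46 x edge thr 85,130 [(-6.4)] [(-5.05), (11.78), (14.77), (20.19), (20.95), (21.81)]
now y -42 x edge thr 85,130 [(-6.3), (11.21), (13.52), (22.32)] [(-4.51), (9.51)]
now y -38 x edge thr 85,130 [(-6.32), (10.91), (11.27), (16.97)] [(-4.83), (9.02)]
now y -34 x edge thr 85,130 [(-6.18), (12.65), (23.78), (25.43)] [(-5.05), (8.73)]
```

View pics/c9.png

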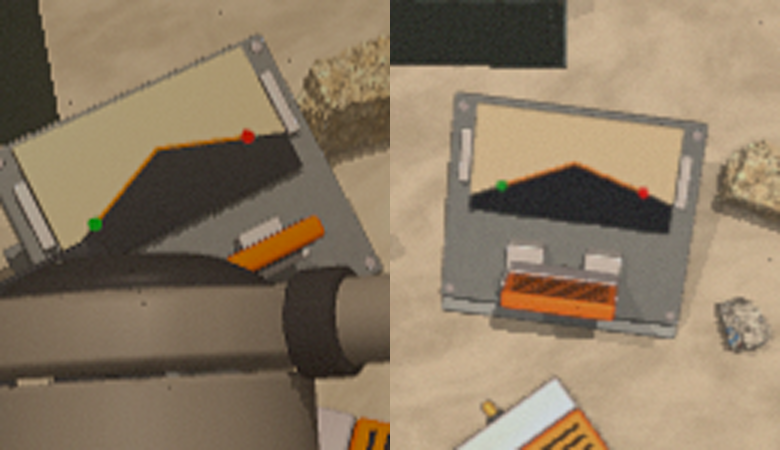

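The stylus is back in its rest within about 0.2 mm of where it was (top crop about (558,295)). The seam from the green dot (502,186) to the red dot (642,193) looks undisturbed, the rocks in view are unmoved, and the robot is clear.

```bash
python3 -c "
from cell import robot
print(robot.hand_in())"
```

```text
the job is handed in; nothing more can be done
None
```

I drew the seam in one unbroken stroke from green to red at about 2 cm/s, put the stylus back within about 0.2 mm of where it was, and handed the job in at about 21 s; no scratch shows in the pictures, so how closely it follows the seam rests on the measured positions.

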